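# Clear the used vial into the sharps box and flip its lid shut

### The arm

A 6-joint arm with a two-finger parallel gripper is mounted at the origin on the work surface; the furniture and walls round the work are solid. World frame = base frame: x ahead of the robot, y to its left, z up, the work surface at z = 0. Lengths are in mm, angles in rad, forces in N, time in s.
With the tool pointing down it reaches from about 275 to 875 mm from the base axis. Payload 12.5 kg.
Tool frame: the origin (TCP) lies on the centre line of the jaws, within the pads' length; the fingertips stand 25 mm ahead of it and the grasp point (between the pads) lies 6 mm ahead of it; z points along the fingers, y is the line along which they close (so a half turn about z gives the same grasp; the last joint's range is limited). The gripper opens to 85 mm and grips with 20 to 120 N. Pads are 22 mm wide; open, the fingers measure 114 mm over their backs; the gripper's body (76 mm by 85 mm) begins 54 mm behind the grasp point. The pads swing forward as they close: fully open they stand 13 mm farther back than shut.
Start: joints at [1.196, 0.351, 1.652, -0, 1.139, -0.085], TCP at [157.137, 527.06, 256.29] pointing down, gripper open.
Joint ranges: [-2.75, 2.75], [-0.79, 2.1], [0.01, 2.65], [-1.57, 4.71], [0.07, 3.14], [-2.87, 2.87]. Speed limits (rad/s): [2.22, 2.22, 2.79, 3.14, 3.14, 3.14].

### API

Orientations are given as a unit quaternion [w, x, y, z].
In Python, from plant import arm gives the robot as it stands.
- The arm moves only by the tool jog_arm, called after "Emit:" as name(argument=value, ...), one argument or row to a line, values as JSON. Schema: {"type":"object","properties":{"steps":{"type":"array","items":{"type":"object","properties":{"x":{"type":"number"},"y":{"type":"number"},"z":{"type":"number"},"ax":{"type":"number"},"ay":{"type":"number"},"az":{"type":"number"}},"additionalProperties":false},"minItems":1,"maxItems":5},"jaw":{"type":"number"},"grip_force":{"type":"number"},"only":{"type":"string"},"quiet":{"type":"boolean"},"lines":{"type":"string"}},"required":["steps"],"additionalProperties":false}. steps is a list of rows, 1 to 5 of them, each an object with the fields x, y, z (the shift in units of 20 mm), ax, ay, az (a rotation vector in units of 0.2 rad); a field left out counts as zero; each row is the pose to reach, as a shift and turn from the pose commanded when the call began, along the tool's axes at that moment; what a row does not reach only later rows make up. A row lasts 1/8 s, in which the tool goes at most 62.5 mm and 0.188 rad, less where a joint would pass 70% of its speed; a pose out of reach is approached as far as the arm can. jaw is the finger opening in mm, set as the call begins (left out keeps the last). The fingers move at their own pace and stop on an object; grip_force is the grip in N (left out, the last holds). Time passes only in rows, so rows that do not move let the fingers close. The tool returns the time, the measured TCP pose, the force, the opening and the grip force at its end. only (a regular expression) keeps the lines of the reply that match it, lines (a string "A,B") keeps lines A to B, and quiet returns only ok. Input that does not fit is refused with a message, and nothing moves.
- arm.get_state(): the state, without advancing time (a new reading comes with each control period).
- arm.snapshot(name): name is "side" or "top"; returns a dict with "image" (420x560x3 uint8, red, green, blue), "vfov" (degrees; the focal length in pixels is half the picture's height over the tangent of half this angle, whatever the lens; pixels are square), "cx", "cy" (the principal point, pixels), "R" (3x3) and "t" (3): a world point X has camera coordinates R X + t. Camera axes: x right, y down, z forward; pixel columns grow to the right and rows downward; lengths in mm; the calibration is good to about 2 mm. A picture is of the moment at which its call begins. There is no depth.
- arm.finish_job(): hands the job in; it is judged then, once.
The state is a dict: "time_s": time; "joint_positions": joint angles; "joint_velocities": joint speeds; "tau": joint torques, N m; "ee_pos": TCP position; "tcp_rot": TCP orientation; "force": force on the tool from outside, world axes, zero at the start; "wrist_torque": the same for the moment, N m; "width": finger opening in mm; "grasp_force": force on a finger pad.
Only numpy, scipy, OpenCV 4.12 (cv2) and the standard library are available. Lean on these libraries where they do the work, as an engineer would, in place of code of your own. Each camera call takes 0.05 s, during which the arm holds its last target. There are 200 camera calls.

### The job

A used red-capped vial was left standing on top of the yellow sharps box beside its open mouth. With the fingertips only, push the vial sideways so that it tips over the edge of the mouth and drops into the box; then reach behind the open red lid, push it over so that it flips shut, and press it down until it lies flat on the box. Do not lift anything, do not shove the box about or rock it up on its edge, and leave the bottle, the other vial and the roll of tape where they are.

Things in the scene. Friction and masses are not known exactly. Their poses are not given: they have to be found in the camera images.
- sharps: Yellow sharps box with a flat red top, 0.85 kg, loose on the desk: 112 mm (its x) by 152 mm (its y) by 172 mm high without the lid, hollow. Origin: centre of its underside; x points to its back (the hinge side), y to the left as the robot sees it, z up. It faces the robot, turned up to 0.55 rad either way. A push of more than about 1.5 N at the height of the open lid begins to rock it.
- mouth (a point): Centre of the square mouth in the box's red top, level with the top's upper face (172 mm above the desk); axes as the box. The mouth reaches from x = -36 to 36 mm and y = -34 to 34 mm. The flat shoulders left and right of it are 41 mm wide. The box's floor is about 165 mm below.
- hinge (a point): Middle of the lid's hinge line, at x = 42 mm, y = 0, z = 175.5 mm of the box; the line runs along the box's y.
- sharps_lid (a joint): Angle of the lid, rad: 0 = shut, flat on the box; grows as it opens upward and to the back; 1.57 = upright; stop at 1.92, leaning back. It starts open at 1.65 to 1.88. The hinge is stiff: the lid stays where it is left, takes about 0.02 N m to move slowly and more when pushed fast (damping 0.05 N m s/rad).
- lid_tab (a point): Middle of the outer face of the thumb tab on the lid's free edge, 93 mm from the hinge line. The lid is a flat red plate 84 mm square, 4 mm thick; the tab, 24 mm wide and 14 mm long, stands out from the middle of its free edge. The outer face is the upper one when shut (176 mm above the desk) and looks backward, away from the mouth, when open.
- vial: Used glass vial with red cap and red band, 22 mm across, 47 mm high (its solid body 38 mm), 18 g, loose. It stands upright on the box's top, on the left shoulder (the box's +y side) beside the mouth, its axis at y = 52 to 58 mm and x = -28 to -8 mm of the box. Origin: centre of its underside; z along its axis.
- vial_mid (a point): Point on the axis of the red-capped vial, 19 mm above its underside.
- saline: White round bottle with a white flip cap, 44 mm across, 134 mm high, standing loose in front of the box. Origin: centre of its underside. Leave it alone.
- vial_spare: Blue-capped vial, 22 mm across, 47 mm high, standing loose on the desk in front of the box. Origin: centre of its underside. Leave it alone.
- tape: Roll of tan tape lying flat, 100 mm across, 25 mm high, loose, on the right of the box. Origin: centre of its underside. Leave it alone.

How it is judged (in metres and radians):
On the way, in this order (a step that is already met when the one before it is completed fails the run):
1. the red-capped vial lies inside the box while the lid is still open (x of vial_mid in the frame of sharps between -0.06 and 0.06 m and y of vial_mid in the frame of sharps between -0.075 and 0.075 m and z of vial_mid in the frame of sharps between 0 and 0.15 m and value of joint sharps_lid above 0.8 rad), for 0.2 s.
2. the lid has been flipped over and is down on the box (value of joint sharps_lid below 0.06 rad), for 0.2 s.
At the end, for the whole second after the job is handed in: The red-capped vial lies inside the sharps box, the lid is shut within 0.06 rad (5 mm at its edge), and the box stands flat, at rest and within 30 mm of where it was (x of vial_mid in the frame of sharps between -0.06 and 0.06 m and y of vial_mid in the frame of sharps between -0.075 and 0.075 m and z of vial_mid in the frame of sharps between 0 and 0.15 m and value of joint sharps_lid below 0.06 rad and angle between sharps's own z axis and vertical below 0.03 rad and linear speed of sharps below 0.02 m/s and linear speed of vial below 0.05 m/s and distance of sharps from where it was at the start of the episode below 0.03 m); the robot touches nothing.
It fails at once if the red-capped vial was lifted more than 20 mm above where it stood (height (world z) of vial_mid above 0.211 m).
It fails at once if the sharps box was rocked up by more than 0.12 rad (angle between sharps's own z axis and vertical above 0.12 rad).
It fails at once if the sharps box was lifted or shoved more than 40 mm (distance of sharps from where it was at the start of the episode above 0.04 m).
It fails at once if the white bottle, the blue-capped vial or the tape was lifted, moved more than 20 mm or knocked over (distance of any of saline, vial_spare, tape from where it was at the start of the episode above 0.02 m or angle between any of saline, vial_spare, tape's own z axis and vertical above 0.5 rad).
It also fails if it takes over 48 s, if anything falls off the work surface, if the arm or the gripper's body presses on something with over 40 N, if the wrist force passes 120 N, or if a joint passes its speed limit or range.

## Working session

There is one attempt and no reset: what is moved stays moved. The work goes in short steps, Python scripts to look and compute and a tool call to move; the robot and the scene stay as the last step left them, time stands still between calls to the robot, and variables do not carry over. Pictures are saved under pics/ and viewed, at most 10 in all, crops included, and the job is handed in when it is done.

```bash
ls; mkdir -p pics; python3 - <<'E'
from plant import arm
import cv2,pickle
for n in("side","top"):
    s=arm.snapshot(n); cv2.imwrite(f"pics/{n}0.png",s["image"][:,:,::-1]); pickle.dump(s,open(f"{n}0.pkl","wb"))
    print(n,s["vfov"],s["cx"],s["cy"],s["R"],s["t"])
st=arm.get_state(); print(st["ee_pos"],st["tcp_rot"],st["width"])
E
```

```text
pics
plant.py
side 49.8110637794265 285.1407015029567 206.5059022829961 [[ 0.85379942 -0.52018396 -0.02086136]
 [-0.24849656 -0.37200075 -0.89435167]
 [ 0.45746695  0.76878091 -0.44687795]] [-410.51735762  256.20908487  688.65206032]
top 43.89829367775273 277.98306353479836 211.55823248305705 [[-0.010983   -0.99960113 -0.0260182 ]
 [-0.98232149  0.01564868 -0.18654654]
 [ 0.18687929  0.02350939 -0.98210154]] [ 21.15626672 492.56353009 930.45647731]
[157.02211826 526.80525734 255.79008825] [-1.20094799e-04  1.44376700e-01  9.89522640e-01 -5.47458995e-04] 85.48863193568408
```

View pics/side0.png

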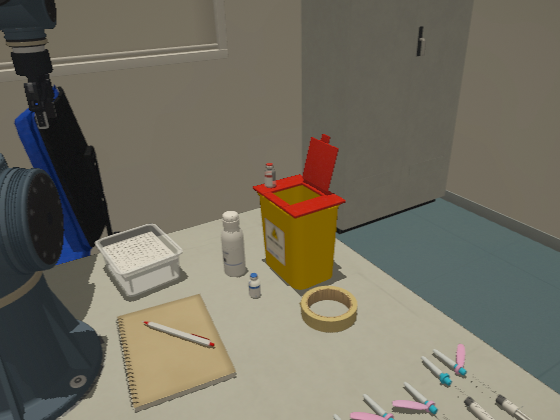

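View pics/top0.png

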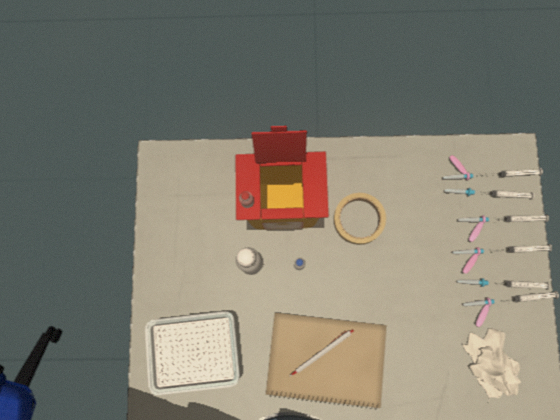

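The box sits around (282,186) in the top view, with its lid at (280,145), the vial at (246,199), the bottle at (248,260) and the tape at (360,218). I'll enlarge both views for accurate corners.

```bash
python3 - <<'E'
import cv2
a=cv2.imread("pics/top0.png")[115:245,215:345]; b=cv2.imread("pics/side0.png")[125:225,240:360]
a=cv2.resize(a,(390*3//2,390*3//2),interpolation=cv2.INTER_CUBIC)[:, :]
cv2.imwrite("pics/c_top.png",a)
cv2.imwrite("pics/c_side.png",cv2.resize(b,None,fx=5,fy=5,interpolation=cv2.INTER_CUBIC))
E
```

```text
(no output)
```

View pics/c_top.png

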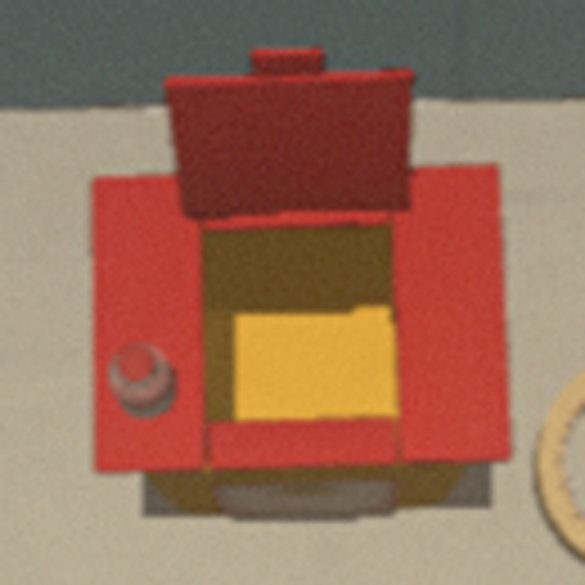

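View pics/c_side.png

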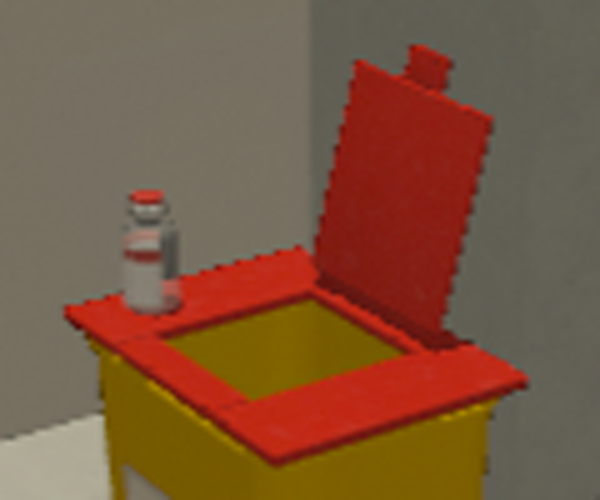

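Top crop: plate corners are (97,471), (511,458), (499,165), (93,178), the lid's free edge runs (166,78)–(412,70), and the vial is at about (145,380). Side crop: plate corners are (66,312), (277,464), (526,380), (303,248), the lid tab is at (413..452, 45..63), and the vial runs from base (151,302) to cap (147,197).

```bash
cat > h.py <<'E'
import numpy as np,pickle
from scipy.optimize import least_squares
from scipy.spatial.transform import Rotation as Ro
S={n:pickle.load(open(n+"0.pkl","rb")) for n in("side","top")}
def proj(n,X):
    s=S[n]; c=np.asarray(X)@np.array(s["R"]).T+s["t"]; f=210/np.tan(np.radians(s["vfov"])/2)
    return c[:,:2]/c[:,2:]*f+[s["cx"],s["cy"]]
def box(p,B): 
    c,s=np.cos(p[2]),np.sin(p[2]); B=np.asarray(B,float)
    return np.c_[p[0]+c*B[:,0]-s*B[:,1],p[1]+s*B[:,0]+c*B[:,1],B[:,2]]
E
python3 - <<'E'
from h import *
un=lambda n,P:(np.array(P)+.5)/(4.5 if n=="top" else 5)-.5+([215,115] if n=="top" else [240,125])
obs={"top":un("top",[(97,471),(511,458),(499,165),(93,178),(166,78),(412,70),(252,50),(322,48),(138,358),(397,418),(210,422)]),
"side":un("side",[(66,312),(277,464),(526,380),(303,248),(356,62),(492,122),(413,45),(452,63),(147,196),(410,353),(160,340)])}
def pts(p):
    c,s=np.cos(p[3]),np.sin(p[3])
    L=lambda r,y,o=0:(42-r*c,y,175.5+r*s)
    r=84;rt=98
    B=[(-56,76,172),(-56,-76,172),(56,-76,172),(56,76,172),L(86,42),L(86,-42),L(100,12),L(100,-12),(p[4],p[5],219)]
    return {"top":box(p,B+[(-36,-34,172),(-36,34,172)]),"side":box(p,B+[(36,-34,172),(-36,34,172)])}
def res(p): 
    q=pts(p); return np.concatenate([(proj(n,q[n])-obs[n]).ravel() for n in obs])
r=least_squares(res,[500,0,0,1.75,-18,55],loss="soft_l1")
print(np.round(r.x,3)); print(np.round(res(r.x).reshape(2,-1,2),1).tolist())
np.save("p.npy",r.x)
print(box(r.x,[(0,0,0),(r.x[4],r.x[5],172),(42,0,175.5)]))
# others: bottle cap top, tape top centre
s=S["top"];f=210/np.tan(np.radians(s["vfov"])/2)
for uv,z in (((245,257),134),((300,263),47),((359,217),25)):
    d=np.array(s["R"]).T@[(uv[0]-s["cx"])/f,(uv[1]-s["cy"])/f,1];C=-np.array(s["R"]).T@s["t"];print(uv,C+d*(z-C[2])/d[2])
E
```

```text
[ 5.12615e+02  5.14400e+00  1.60000e-02  1.82200e+00 -2.39750e+01
  5.59450e+01]
[[[-0.3, 1.1], [1.2, 1.1], [0.8, -0.1], [-0.2, 0.1], [-0.1, -0.1], [1.0, -0.2], [0.3, 0.1], [0.9, -0.0], [0.1, 0.3], [0.2, -1.3], [0.1, -0.9]], [[-2.0, -1.3], [-1.5, -1.9], [0.4, -1.4], [-1.7, -1.2], [0.3, -1.0], [0.3, -1.3], [-0.2, -0.9], [-0.2, -1.3], [0.3, -1.1], [0.9, -1.4], [-1.0, -2.0]]]
[[512.61452228   5.14385774   0.        ]
 [487.74452789  60.69717734 172.        ]
 [554.60911082   5.81804853 175.5       ]]
(245, 257) [399.38940272  68.70080675 134.        ]
(300, 263) [395.86351145 -24.88763754  47.        ]
(359, 217) [ 483.9049632  -139.25887144   25.        ]
```
Consistent within ~2-3mm. Box center (512.6,5.1), yaw ~0.016. Top yaw: front edge in top image slope (-13/414) but camera roll... fine. Lid 1.82.

Careful with the scale: shifts go in units of 20 mm and turns go in units of 0.2 rad. That gives: -217 mm is -10.85, -148 mm is -7.4, -0.307 rad is -1.535.

```bash
cat > to.py <<'E'
import sys,numpy as np
from plant import arm
from scipy.spatial.transform import Rotation as Ro
# to.py x y z pitch yaw : tool delta to world target; pose = tool down, tool x = -world x at yaw 0, then turned by yaw about world z, pitch about world y first
x,y,z,pitch,yaw=map(float,sys.argv[1:])
s=arm.get_state(); q=s["tcp_rot"]; R=Ro.from_quat([q[1],q[2],q[3],q[0]])
T=Ro.from_euler("z",yaw)*Ro.from_euler("y",pitch)*Ro.from_matrix(np.diag([-1.,1,-1]))
print("t",s["time_s"],"pos",np.round(s["ee_pos"],1),"d",np.round(R.inv().apply(np.array([x,y,z])-s["ee_pos"]),1),"rot",np.round((R.inv()*T).as_rotvec(),3),"F",np.round(s["force"],1))
E
python3 to.py 486 122 256 0 0.016
```

```text
t 0.1 pos [157.  526.8 255.8] d [-4.309e+02 -2.939e+02  1.000e-01] rot [-0.001 -0.    -0.306] F [-0.4  0.1  0.2]
```

Emit:
jog_arm(
  steps=[
    {"x":-2.15,"y":-1.5,"az":-0.75},
    {"x":-4.3,"y":-3,"az":-1.535},
    {"x":-6.5,"y":-4.45,"az":-1.535},
    {"x":-8.65,"y":-5.95,"az":-1.535},
    {"x":-10.85,"y":-7.4,"az":-1.535},
  ],
  jaw=0,
)

```text
time_s: 0.72
ee_pos: [323.5, 321.7, 256.2]
tcp_rot: [-0.0, -0.009, 1.0, -0.0]
force: [-0.1, 0.5, 0.7]
width: -0.0
grasp_force: 0.0
```

```bash
python3 to.py 486 122 256 0 0.016
```

```text
t 0.725 pos [323.5 321.7 256.2] d [-1.590e+02 -2.025e+02  2.000e-01] rot [-0.    -0.     0.001] F [-0.1  0.5  0.7]
```

Emit:
jog_arm(
  steps=[
    {"x":-1.6,"y":-2},
    {"x":-3.2,"y":-4},
    {"x":-4.8,"y":-6.05},
    {"x":-6.4,"y":-8.1},
    {"x":-7.95,"y":-10.1},
  ],
)

```text
time_s: 1.35
ee_pos: [486.0, 122.4, 256.2]
tcp_rot: [-0.0, -0.008, 1.0, 0.0]
force: [0.4, 1.4, 0.0]
width: -0.1
grasp_force: 0.0
```

```bash
python3 to.py 486 122 207 0 0.016
```

```text
t 1.35 pos [486.  122.4 256.2] d [ 0.  -0.4 49.2] rot [ 0.    -0.     0.001] F [0.4 1.4 0. ]
```

Emit:
jog_arm(
  steps=[
    {"z":0.75},
    {"z":1.5},
    {"z":2.25},
    {"z":2.45},
    {"z":2.45},
  ],
)

```text
time_s: 1.98
ee_pos: [485.1, 124.4, 207.2]
tcp_rot: [-0.0, -0.009, 1.0, -0.0]
force: [0.4, -0.1, -0.2]
width: -0.1
grasp_force: 0.0
```

```bash
python3 - <<'E'
from plant import arm
import cv2
a=arm.snapshot("side")["image"][120:240,220:360,::-1];b=arm.snapshot("top")["image"][125:245,205:345,::-1]
cv2.imwrite("pics/p1.png",cv2.resize(cv2.hconcat([a,b]),None,fx=2.8,fy=4*.7,interpolation=cv2.INTER_CUBIC))
E
python3 to.py 486 122 207 0 0.016
```

```text
t 2.075 pos [485.4 124.3 207.7] d [-0.6 -2.3  0.7] rot [0.    0.001 0.002] F [0.2 0.9 0.8]
```

View pics/p1.png

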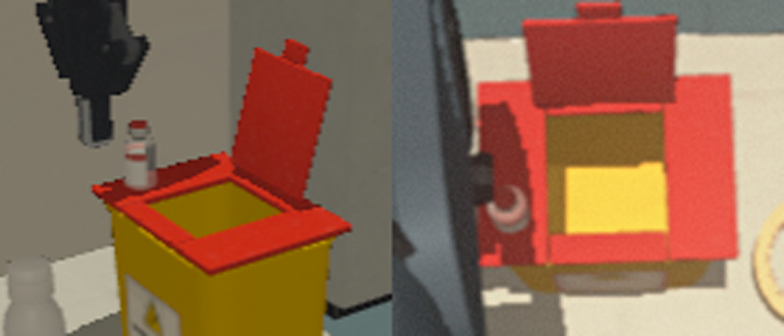

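```bash
python3 - <<'E'
from h import *
P=[(485.4,124.3,182.7),(485.4,110,182.7),(496,110,182.7),(474,110,182.7),(485,110,240),(488,61,172),(488,61,219)]
print(np.round((proj("side",P)-[220,120])*2.8)); print(np.round((proj("top",P)-[205,125])*2.8+[392,0]))
E
```

```text
[[ 94. 141.]
 [103. 147.]
 [116. 144.]
 [ 89. 150.]
 [ 99.  71.]
 [140. 183.]
 [138. 119.]]
[[401. 214.]
 [425. 214.]
 [426. 196.]
 [425. 233.]
 [410. 193.]
 [512. 212.]
 [504. 194.]]
```

Emit:
jog_arm(
  steps=[
    {"y":-0.5},
    {"y":-0.9},
    {"y":-1.2},
    {"y":-1.5},
    {"y":-1.7},
  ],
)

```text
time_s: 2.7
ee_pos: [485.9, 89.6, 207.3]
tcp_rot: [0.0, -0.008, 1.0, 0.0]
force: [0.4, 0.6, 0.1]
width: -0.1
grasp_force: 0.0
```

Emit:
jog_arm(
  steps=[
    {"y":-0.25},
    {"y":-0.5},
    {"x":-0.05,"y":-0.75},
    {"x":-0.1,"y":-1},
    {"x":-0.15,"y":-1.2},
  ],
)

```text
time_s: 3.32
ee_pos: [492.0, 68.0, 211.3]
tcp_rot: [0.004, -0.008, 1.0, 0.002]
force: [-2.8, 22.4, 34.7]
width: -0.1
grasp_force: 20.1
```

```bash
python3 - <<'E'
from plant import arm
import cv2
a=arm.snapshot("side")["image"][120:240,220:360,::-1];b=arm.snapshot("top")["image"][125:245,205:345,::-1]
cv2.imwrite("pics/p2.png",cv2.resize(cv2.hconcat([a,b]),None,fx=2.8,fy=4*.7,interpolation=cv2.INTER_CUBIC))
E
python3 to.py 486 50 207 0 0.016
```

```text
t 3.425 pos [492.1  67.9 211.1] d [  6.4 -17.9   4. ] rot [0.005 0.009 0.   ] F [-1.8 16.3 30.2]
```

View pics/p2.png

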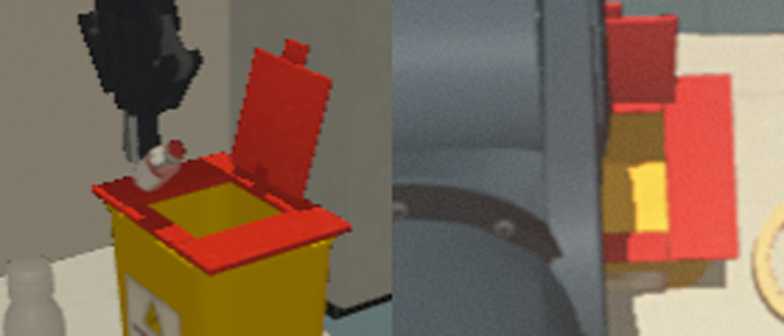

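The vial has tipped about 55° toward the mouth, with its base corner wedged under the fingertip (about 30 N). I'll raise gently so it can fall the rest of the way.

Emit:
jog_arm(
  steps=[
    {"z":-0.075},
    {"z":-0.15},
    {"z":-0.25},
    {"z":-0.35},
    {"z":-0.45},
  ],
)

```text
time_s: 4.05
ee_pos: [489.3, 66.0, 216.5]
tcp_rot: [0.0, -0.009, 1.0, -0.0]
force: [0.3, 0.1, 0.2]
width: 0.2
grasp_force: 0.3
```

```bash
python3 - <<'E'
from plant import arm
import cv2
a=arm.snapshot("side")["image"][120:240,220:360,::-1];b=arm.snapshot("top")["image"][125:245,205:345,::-1]
cv2.imwrite("pics/p3.png",cv2.resize(cv2.hconcat([a,b]),None,fx=2.8,fy=4*.7,interpolation=cv2.INTER_CUBIC))
E
python3 to.py 486 50 207 0 0.016
```

```text
t 4.15 pos [489.2  65.9 216.4] d [  3.5 -15.8   9.4] rot [-0.     0.     0.001] F [-0.2  0.3  1.1]
```

View pics/p3.png

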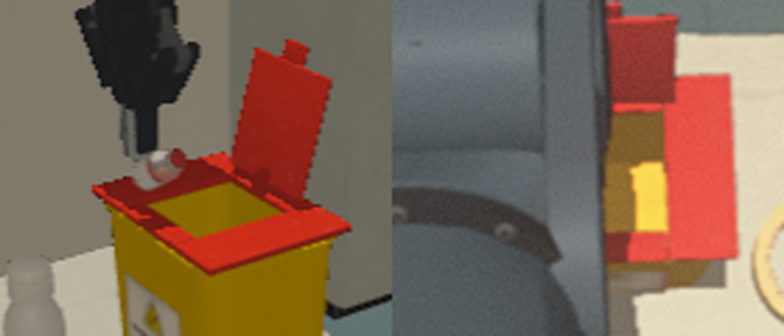

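Emit:
jog_arm(
  steps=[
    {"z":-0.15},
    {"z":-0.3},
    {"z":-0.5},
    {"z":-0.8},
    {"z":-1.2},
  ],
)

```text
time_s: 4.78
ee_pos: [489.2, 66.1, 240.8]
tcp_rot: [-0.0, -0.009, 1.0, -0.0]
force: [-0.4, 0.4, 0.1]
width: -0.1
grasp_force: 0.0
```

Emit:
jog_arm(
  steps=[
    {"y":1,"z":-0.5},
    {"y":2.5,"z":-0.75},
    {"y":4,"z":-0.75},
    {"y":4.5,"z":-0.75},
  ],
)

```text
time_s: 5.28
ee_pos: [487.6, 157.2, 255.7]
tcp_rot: [0.0, -0.009, 1.0, 0.0]
force: [0.4, -0.3, -0.4]
width: 0.2
grasp_force: 0.0
```

```bash
python3 - <<'E'
from plant import arm
import cv2
a=arm.snapshot("side")["image"][120:240,220:360,::-1];b=arm.snapshot("top")["image"][125:245,205:345,::-1]
cv2.imwrite("pics/p4.png",cv2.resize(cv2.hconcat([a,b]),None,fx=2.8,fy=4*.7,interpolation=cv2.INTER_CUBIC))
E
python3 to.py 486 50 207 0 0.016
```

```text
t 5.375 pos [487.6 156.5 255.4] d [   3.6 -106.4   48.4] rot [-0.     0.     0.002] F [-0.2 -0.1 -1.5]
```

View pics/p4.png

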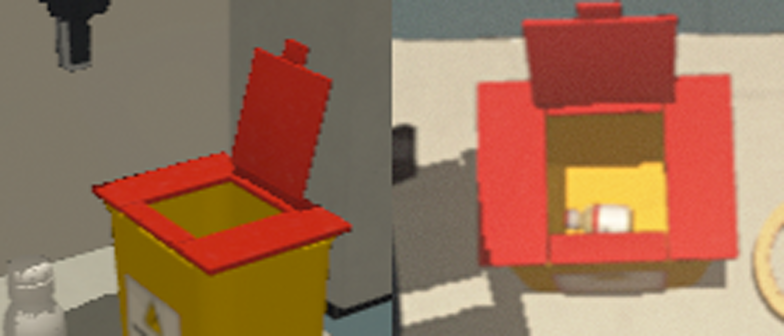

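The vial lies in the box at about (600,218) in the right half, the box hasn't moved and the lid is still open. Next I'll go round behind the lid.

Emit:
jog_arm(
  steps=[
    {"x":-1.5,"z":-0.7},
    {"x":-3,"z":-1.4},
    {"x":-4.75,"z":-1.4},
    {"x":-6.5,"z":-1.4},
    {"x":-7.1,"z":-1.4},
  ],
)

```text
time_s: 6.0
ee_pos: [630.8, 157.2, 282.7]
tcp_rot: [-0.0, -0.008, 1.0, -0.0]
force: [-1.0, -0.1, -0.6]
width: -0.3
grasp_force: 0.0
```

```bash
python3 to.py 625 6 283 0 0.016
```

```text
t 6.0 pos [630.8 157.2 282.7] d [   8.3 -151.1   -0.2] rot [-0.    -0.001 -0.   ] F [-1.  -0.1 -0.6]
```

Emit:
jog_arm(
  steps=[
    {"y":-1.75},
    {"y":-3.5},
    {"y":-5.25},
    {"y":-7},
    {"y":-7.5},
  ],
)

```text
time_s: 6.62
ee_pos: [631.7, 6.4, 283.4]
tcp_rot: [-0.0, -0.008, 1.0, -0.0]
force: [1.0, 0.3, 0.1]
width: -0.0
grasp_force: 0.0
```

```bash
python3 to.py 597 6 283 0 0.016
```

```text
t 6.625 pos [631.7   6.4 283.4] d [34.7  0.1  0.4] rot [-0.    -0.    -0.001] F [1.  0.3 0.1]
```

Emit:
jog_arm(
  steps=[
    {"x":0.45},
    {"x":0.9},
    {"x":1.25},
    {"x":1.55},
    {"x":1.85},
  ],
)

```text
time_s: 7.25
ee_pos: [594.9, 8.1, 283.3]
tcp_rot: [0.0, -0.009, 1.0, -0.0]
force: [-0.1, 1.2, -0.1]
width: 0.0
grasp_force: 0.0
```

Emit:
jog_arm(
  steps=[
    {"x":0.3},
    {"x":0.6},
    {"x":0.9},
    {"x":1.2},
    {"x":1.45},
  ],
)

```text
time_s: 7.88
ee_pos: [565.9, 7.3, 283.3]
tcp_rot: [-0.0, -0.009, 1.0, 0.0]
force: [0.5, -0.6, -0.2]
width: -0.0
grasp_force: 0.2
```

Emit:
jog_arm(
  steps=[
    {"x":0.25},
    {"x":0.5,"z":0.05},
    {"x":0.8,"z":0.1},
    {"x":1.1,"z":0.15},
    {"x":1.35,"z":0.25},
  ],
)

```text
time_s: 8.5
ee_pos: [538.9, 6.9, 278.2]
tcp_rot: [0.0, -0.009, 1.0, 0.0]
force: [-0.1, -0.3, 0.1]
width: -0.2
grasp_force: 0.2
```

```bash
python3 to.py 532 6 275 0 0.016
python3 - <<'E'
from plant import arm
import cv2
a=arm.snapshot("side")["image"][110:240,220:360,::-1];b=arm.snapshot("top")["image"][115:245,205:345,::-1]
cv2.imwrite("pics/p5.png",cv2.resize(cv2.hconcat([a,b]),None,fx=2.8,fy=4*.7,interpolation=cv2.INTER_CUBIC))
E
```

```text
t 8.5 pos [538.9   6.9 278.2] d [ 6.9 -0.8  3.2] rot [0.    0.    0.001] F [-0.1 -0.3  0.1]
```

View pics/p5.png

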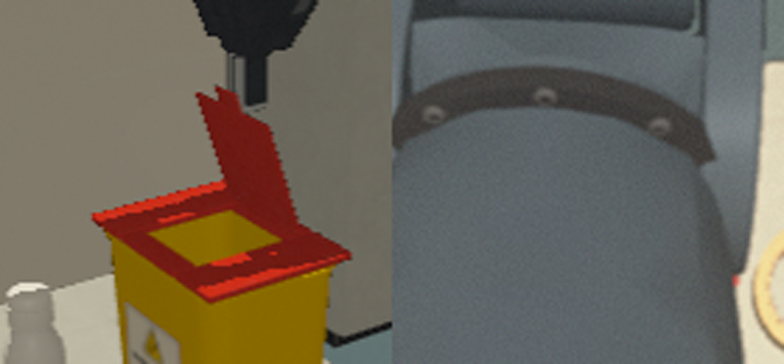

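The lid is past upright at about 1.2 rad, with the fingertip behind it at about (255,110) and the box unmoved. I'll follow the arc down.

Emit:
jog_arm(
  steps=[
    {"x":0.35,"z":0.15},
    {"x":0.6,"z":0.3},
    {"x":0.9,"z":0.45},
    {"x":1.15,"z":0.6},
    {"x":1.35,"z":0.8},
  ],
)

```text
time_s: 9.22
ee_pos: [511.9, 6.4, 262.1]
tcp_rot: [-0.0, -0.009, 1.0, -0.0]
force: [0.9, 0.7, 0.8]
width: -0.1
grasp_force: 0.2
```

Emit:
jog_arm(
  steps=[
    {"x":0.25,"z":0.2},
    {"x":0.45,"z":0.45},
    {"x":0.65,"z":0.7},
    {"x":0.8,"z":0.95},
    {"x":0.95,"z":1.2},
  ],
)

```text
time_s: 9.85
ee_pos: [493.1, 6.1, 237.9]
tcp_rot: [-0.0, -0.009, 1.0, -0.0]
force: [-0.2, 0.5, -0.5]
width: 0.0
grasp_force: 0.2
```

Emit:
jog_arm(
  steps=[
    {"x":0.15,"z":0.3},
    {"x":0.25,"z":0.55},
    {"x":0.35,"z":0.85},
    {"x":0.4,"z":1.15},
    {"x":0.45,"z":1.4},
  ],
)

```text
time_s: 10.48
ee_pos: [484.2, 5.9, 209.9]
tcp_rot: [-0.0, -0.009, 1.0, 0.0]
force: [-0.5, 0.1, 0.5]
width: 0.1
grasp_force: 0.2
```

```bash
python3 to.py 484 6 200 0 0.016
```

```text
t 10.475 pos [484.2   5.9 209.9] d [0.2 0.1 9.9] rot [ 0.    -0.     0.001] F [-0.5  0.1  0.5]
```

Emit:
jog_arm(
  steps=[
    {"z":0.15},
    {"z":0.25},
    {"z":0.35},
    {"z":0.4},
    {"z":0.45},
  ],
)

```text
time_s: 11.1
ee_pos: [484.3, 5.9, 201.3]
tcp_rot: [0.0, -0.009, 1.0, -0.0]
force: [-0.5, 0.2, 0.4]
width: 0.1
grasp_force: 0.1
```

Emit:
jog_arm(
  steps=[
    {"z":0.025},
    {"z":0.05},
    {"z":0.05},
  ],
)

```text
time_s: 11.48
ee_pos: [484.3, 5.9, 200.8]
tcp_rot: [0.0, -0.009, 1.0, -0.0]
force: [-2.1, -0.0, 6.0]
width: -0.2
grasp_force: 3.4
```

Emit:
jog_arm(
  steps=[
    {"z":0.025},
    {"z":0.05},
    {"z":0.05},
  ],
)

```text
time_s: 11.85
ee_pos: [484.4, 6.0, 200.5]
tcp_rot: [0.0, -0.009, 1.0, -0.0]
force: [-5.6, -0.3, 15.3]
width: -0.1
grasp_force: 7.7
```

Emit:
jog_arm(
  steps=[
    {"z":-0.1},
    {"z":-0.5},
    {"z":-1.25},
    {"z":-2.5},
    {"z":-4},
  ],
)

```text
time_s: 12.48
ee_pos: [484.2, 6.0, 280.8]
tcp_rot: [-0.0, -0.009, 1.0, -0.0]
force: [-0.7, 0.3, 0.2]
width: -0.1
grasp_force: 0.0
```

Emit:
jog_arm(
  steps=[
    {"y":2},
    {"y":4.25},
    {"y":6.5},
    {"y":8.75},
    {"y":9},
  ],
)

```text
time_s: 13.1
ee_pos: [481.0, 188.0, 280.1]
tcp_rot: [0.0, -0.01, 1.0, 0.0]
force: [-0.4, -0.8, 0.1]
width: 0.1
grasp_force: 0.0
```

```bash
python3 - <<'E'
from plant import arm
import cv2
a=arm.snapshot("side")["image"][120:300,220:360,::-1];b=arm.snapshot("top")["image"][115:295,205:345,::-1]
cv2.imwrite("pics/p6.png",cv2.resize(cv2.hconcat([a,b]),None,fx=2.8,fy=4*.7,interpolation=cv2.INTER_CUBIC))
E
```

```text
(no output)
```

View pics/p6.png

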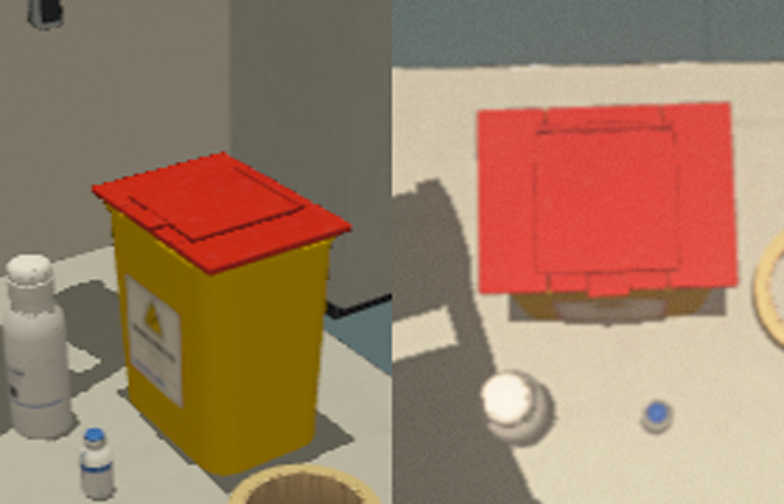

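The lid lies flat on the box with its tab at (610,285), and the box, bottle, spare vial and tape haven't moved. I'm handing in.

```bash
python3 -c "
from plant import arm
print(arm.finish_job())"
```

```text
the job is handed in; nothing more can be done
None
```

The red-capped vial was pushed into the sharps box, and the lid was flipped shut and pressed flat. The last picture shows the box, bottle, blue-capped vial and tape where they were, and I handed the job in at about 13 s; no verdict came back.

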